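Shut off pneumo air and set the depth marker

TASK

On the dive console, shut the yellow pneumo air lever (clockwise, as far as it goes) and let the black depth hand of the big gauge settle; then use the gauge's centre knob to bring the red marker hand exactly over the black hand, and let go. The knob only spins idly unless it is kept pushed down while you turn it. Leave the blue supply lever open, and leave the pen, the cup, its lid and the remote where they are.

Things in the scene. Friction and masses are not known exactly. Their poses are not given: they have to be found in the camera images.
- gauge_centre (a point): Centre of the big depth gauge's rigid, hardly visible glass, on its upper face, 22 mm above the panel. Gauge 170 mm across, dark bezel, white dial, face up in the cream panel of the red case. x: dial's 12 o'clock, away from the operator; y: operator's left; z up. Zero mark lower left (between -x and +y); readings grow clockwise from above, 0 to 60 m over 270 degrees, long mark each 10 m.
- knob_grip (a point): Set knob at the gauge's middle: round fluted black knob, 28 mm across, 30 mm tall, red disc and white line on top, axis vertical. The point is on its axis, 10 mm below its top; let go, its top stands 40 mm and its underside 10 mm above the window. Grip it near the top so that the fingertips clear the window when it is pushed down. It has no turning stops.
- knob_press (a joint): How far the set knob is pushed down, m. 0: up on its spring, spins idly. From 0.0045 (2 N at first, 3 N there; press with 8 to 15 N in all for a firm hold) rubber feet hold the red hand's hub: while kept down, the red hand turns one to one with the knob, either way, from any knob angle. Raised, the red hand stays put, and the knob can be turned back idly for another stroke. At most 0.007.
- marker_tip (a point): Point 58 mm from the gauge axis on the red marker hand (62 mm long, 8 mm wide), under the window. x points outward along the hand. It stays where it is put; stops at the zero and full-scale marks. It starts at a deeper reading (farther clockwise) than the black hand.
- depth_tip (a point): Point 58 mm from the gauge axis on the black depth hand (62 mm long, 8 mm wide), under the window, just below the red hand. x points outward along it. While the yellow lever is open it over-reads (0.35 rad per rad of opening); it falls back anticlockwise as the lever is shut, then stays at the diver's depth. It cannot be moved otherwise.
- pneumo_lever (a joint): Yellow pneumo air lever, rad: 0 shut (free end points to the operator, -x of the gauge), 1.57 fully open (points to the operator's right, -y of the gauge). Shuts clockwise from above against a stop; stays where it is left (0.1 N m of friction). Starts at least half open.
- pneumo_grip (a point): Middle of the yellow sleeve on the pneumo lever, half-way up: a bar 48 mm long, 13 mm wide and 10 mm high, its middle 50 mm from the lever's axis and 32 mm above the panel (nothing but panel beneath it). The x axis points along the lever from its free end towards its pivot.
- pneumo_axis (a point): Point on the vertical pivot of the yellow lever, at the lever's mid-height, 32 mm above the panel. The valve stands left or right of the gauge; the blue one stands in the other place.
- supply_lever (a joint): Blue main supply lever of the same form, rad: 0 shut, 1.57 open; it starts open and must be left so.
- supply_grip (a point): Middle of the blue sleeve of the supply lever, 50 mm from its pivot, 32 mm above the panel.
- pen_centre (a point): Centre of a white marker pen with blue cap, 134 mm long, 17 mm thick, lying on the panel on the operator's side of the gauge. Leave alone.
- cup_centre (a point): Centre, half-way up, of a paper coffee cup, 80 mm across the rim, 105 mm tall, on the bench right of the case. Leave alone.
- cup_lid_centre (a point): Centre of the cup's white lid, 86 mm across, 14 mm tall, on the bench right of the case. Leave alone.
- remote_centre (a point): Centre of a black remote control, 175 x 44 x 18 mm, on the bench left of the case. Leave alone.

How it is judged:
By the outcome, as a careful person would: the job done as asked, in the order asked, and still so for the second after the job is handed in, with the robot touching nothing.
It also fails if it takes over 61 s, if anything falls off the work surface, if the arm or the gripper's body presses on something with over 40 N, if the wrist force passes 120 N, or if a joint passes its speed limit or range.

ROBOT

A 6-joint arm with a two-finger parallel gripper is mounted at the origin on the work surface. World frame = base frame: x ahead of the robot, y to its left, z up, the work surface at z = 0. Lengths are in mm, angles in rad, forces in N, time in s.
With the tool pointing down it reaches from about 350 to 875 mm from the base axis. Payload 4.2 kg.
Tool frame: the origin (TCP) lies midway between the tips of the shut fingers; the grasp point (between the pads) lies 19 mm behind it; z points along the fingers, y is the direction in which the jaws open and shut (so a half turn about z gives the same grasp; the last joint's range is limited). The gripper opens to 85 mm and grips with 20 to 120 N. Pads are 22 mm wide; open, the fingers measure 114 mm over their backs; the gripper's body (76 mm by 85 mm) begins 54 mm behind the grasp point. The pads swing forward as they close: fully open they stand 13 mm farther back than shut.
Start: joints at [-0.852, 0.385, 0.008, 0, -1.194, -0.259], TCP at [277.367, -560.06, 231.312] pointing down, gripper open.
Joint ranges: [-3.14, 3.14], [-1.21, 2.06], [-1.07, 1.41], [-3.16, 2.05], [-2.99, -0.16], [-3.1, 3.1]. Speed limits (rad/s): [2.79, 2.79, 3.14, 3.14, 3.14, 3.14].

INTERFACE

Orientations are given as a unit quaternion [x, y, z, w].
In Python, from bench import arm gives the robot as it stands.
- The arm moves only by the tool send_rows, never from a script. Its arguments are lists of equal length, an entry for each row: "translation": the shift along the tool's x, y, z in mm, a list of three; "dr": the turn, a rotation vector about the tool's x, y, z in degrees, a list of three; "grip": the finger opening in mm, from 0 to 85.4. In form: {"translation": [[dx, dy, dz], ...], "dr": [[ax, ay, az], ...], "grip": [grip, ...]}. A call has exactly 5 rows; each row shifts and turns the commanded pose from where the row before left it, along the tool's axes as they then stand; what a row does not reach is not made up. A row lasts 1/8 s, in which the tool goes at most 62.5 mm and 10.7 degrees, less where a joint would pass 70% of its speed; a pose out of reach is approached as far as the arm can. A call with a gripper value outside its range is refused whole. The fingers move at their own pace and stop on an object; the grip force is fixed at half the most. Time passes only in rows, so rows that do not move let the fingers close, or fill a call up. It gives the time, the measured TCP pose, the force and the opening at its end, in the units of the state.
- arm.read_state(): the state, without advancing time (a new reading comes with each control period).
- arm.get_image(name): name is "scene" or "top" or "wrist"; returns the picture (480x640x3 uint8, red, green, blue); there is no depth.
- arm.camera_info(name): a dict with "fx", "fy", "cx", "cy" (pixels), "cam_to_world" (4x4, takes a point from camera to world coordinates). Camera axes: x right, y down, z forward; pixel columns grow to the right and rows downward; lengths in mm; the calibration is good to about 2 mm. A picture is of the moment at which its call begins: read the wrist's pose just before it. camera_info takes no time and is no camera call; for the wrist camera it gives the pose at the moment of the call.
- arm.job_done(): hands the job in, once; it reports no verdict.
Trained networks look in the newest picture that a camera, given by its name, has taken for a name from the list of things; names that differ only in an ending like _2 or _b are one class to them, and where a whole thing is asked for, a point or a joint stands for the part that bears it (a point fixed in the world has none). Each returns a list of dicts, best first, with "confidence" (0 to 1); they miss things now and then, are a little off and sometimes report something else, mostly with a low value. They report only what shows in the picture. A call takes as long as a camera call.
- arm.search_frame(thing, camera): "xyz" ([x, y, z] in mm, in world coordinates, good to about 4 mm: the middle of the surface that is visible of it).
- arm.place_of(thing, camera): "xyz" ([x, y, z] in mm, in world coordinates, good to about 4 mm: a listed point, or the origin of a listed thing).
The state is a dict: "clock": time; "joints": joint angles; "joint_vel": joint speeds; "joint_efforts": joint torques, N m; "position": TCP position; "ee_rot": TCP orientation; "contact_force": force on the tool from outside, world axes, zero at the start; "wrist_torque": the same for the moment, N m; "gripper_width": finger opening in mm.
Only numpy, scipy, OpenCV 4.12 (cv2) and the standard library are available. Lean on these libraries where they do the work, as an engineer would, in place of code of your own. Each camera call takes 0.05 s, during which the arm holds its last target.

## Working session

There is one attempt and no reset: what is moved stays moved. The work goes in short steps, Python scripts to look and compute and a tool call to move; the robot and the scene stay as the last step left them, time stands still between calls to the robot, and variables do not carry over. Pictures are saved under pics/ and viewed, and the job is handed in when it is done.

Besides the shell and the picture viewer there is one more tool, called after "Call:" as name(argument=value, ...) on one line, values as JSON. send_rows: Moves the arm, as the interface text tells. Its arguments: {"type":"object","properties":{"translation":{"type":"array"},"dr":{"type":"array"},"grip":{"type":"array"}},"required":["translation","dr","grip"]}

```bash
ls; mkdir -p pics; python3 - <<'E'
from bench import arm
import cv2,json
s=arm.read_state(); print(s)
for n in ["scene","top","wrist"]:
    im=arm.get_image(n); cv2.imwrite(f"pics/{n}0.png",im[:,:,::-1]); c=arm.camera_info(n); print(n,c)
    
print(arm.read_state()["clock"])
E
```

```text
pics
{'clock': 0.0, 'joints': array([-8.52392442e-01,  3.85580079e-01,  6.64739414e-03, -5.14093355e-04,
       -1.19398388e+00, -2.58599218e-01]), 'joint_vel': array([-2.49064211e-04, -8.97118683e-04, -5.82107622e-05, -1.15782395e-03,
        1.54599012e-04,  1.48315774e-04]), 'joint_efforts': array([ 3.86791298e-04, -3.92290413e+01,  1.88405907e+01,  4.18603331e+00,
       -4.51683954e-03,  1.78569888e-05]), 'position': array([ 277.12836677, -559.56364793,  230.21357349]), 'ee_rot': array([-2.27789951e-01,  9.73709688e-01,  1.04824729e-03, -2.86548991e-04]), 'contact_force': array([-0.08110859, -0.45396142, -1.37543269]), 'wrist_torque': array([-0.00803894, -0.03368863,  0.02227234]), 'gripper_width': 85.59149592699168}
scene {'fx': 443.3653000340454, 'fy': 443.3653000340454, 'cx': 324.20117518217586, 'cy': 242.19786574808427, 'cam_to_world': array([[ 8.12946098e-01,  4.36551901e-01, -3.85410273e-01,
         9.74148448e+02],
       [ 5.82113079e-01, -6.27621965e-01,  5.16947804e-01,
        -5.93816596e+02],
       [-1.62174064e-02, -6.44603061e-01, -7.64345399e-01,
         9.900
[... 333 characters left out ...]
4291599e-02, -7.22970376e-03,
        -6.70033106e+00],
       [-6.15322227e-03, -1.99074127e-01, -9.79965117e-01,
         1.54535095e+03],
       [ 0.00000000e+00,  0.00000000e+00,  0.00000000e+00,
         1.00000000e+00]])}
wrist {'fx': 400.62896895362894, 'fy': 400.62896895362894, 'cx': 317.62289777972364, 'cy': 246.7486360562479, 'cam_to_world': array([[-4.43010489e-01,  8.65729147e-01,  2.32926493e-01,
         2.17069370e+02],
       [ 8.96513816e-01,  4.27168556e-01,  1.17430843e-01,
        -5.89552995e+02],
       [ 2.16442933e-03,  2.60844914e-01, -9.65378292e-01,
         3.73769262e+02],
       [ 0.00000000e+00,  0.00000000e+00,  0.00000000e+00,
         1.00000000e+00]])}
0.15
```

View pics/scene0.png

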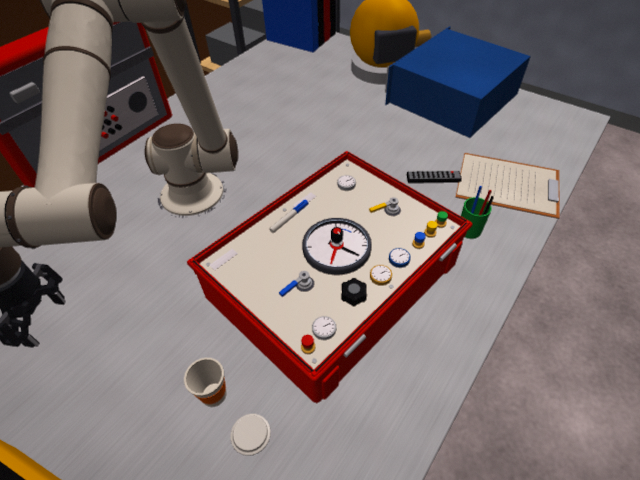

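View pics/top0.png

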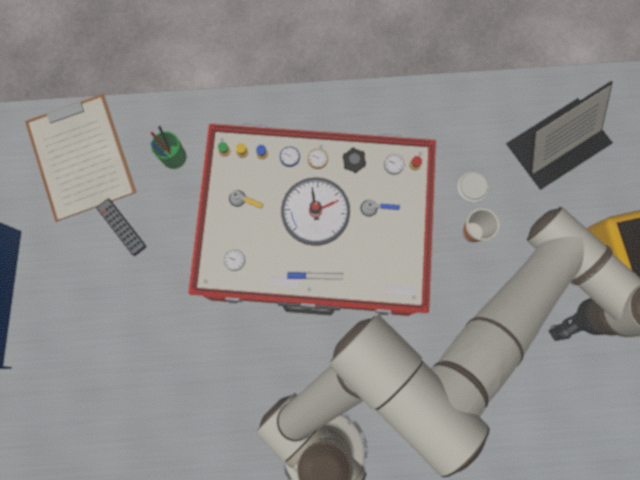

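View pics/wrist0.png

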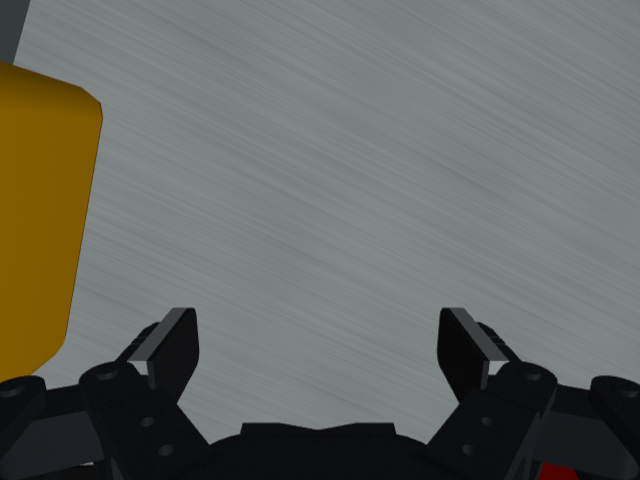

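The scene view shows the gauge at about (337,245), with the yellow valve pivot at (393,206) and the blue one at (303,282). In the top view the gauge is at (315,210), the yellow pivot at (237,198) and its free end at (262,206), so the yellow valve stands to the left and is mostly open. I'll zoom in and triangulate.

```bash
cat > h.py <<'E'
from bench import arm
import numpy as np,cv2
from scipy.spatial.transform import Rotation as R
def ray(c,uv):
    M=np.array(c["cam_to_world"]);d=np.array([(uv[0]-c["cx"])/c["fx"],(uv[1]-c["cy"])/c["fy"],1.]);return M[:3,3],M[:3,:3]@d
def onz(c,uv,z):
    o,d=ray(c,uv);return o+d*(z-o[2])/d[2]
def tri(l):
    A=[];b=[]
    for c,uv in l:
        o,d=ray(c,uv);d=d/np.linalg.norm(d);P=np.eye(3)-np.outer(d,d);A.append(P);b.append(P@o)
    x=np.linalg.lstsq(np.vstack(A),np.hstack(b),rcond=None)[0]
    return x,np.linalg.norm(np.vstack(A)@x-np.hstack(b))
def proj(c,p):
    M=np.array(c["cam_to_world"]);q=M[:3,:3].T@(np.array(p)-M[:3,3]);return np.array([c["fx"]*q[0]/q[2]+c["cx"],c["fy"]*q[1]/q[2]+c["cy"]])
def crop(im,x0,y0,x1,y1,k,fn):
    cv2.imwrite(fn,cv2.resize(im[y0:y1,x0:x1,::-1],None,fx=k,fy=k,interpolation=cv2.INTER_CUBIC))
E
python3 - <<'E'
from h import *
t=cv2.imread("pics/top0.png")[:,:,::-1];s=cv2.imread("pics/scene0.png")[:,:,::-1]
crop(t,220,160,420,300,4,"pics/t0c.png");crop(s,270,180,420,310,5,"pics/s0c.png")
for th in ["gauge_centre","knob_grip","pneumo_grip","pneumo_axis","supply_grip","marker_tip","depth_tip","pen_centre"]:
    for cam in ["top","scene"]:
        r=arm.place_of(th,cam); print(th,cam,[(np.round(q["xyz"],1),round(q["confidence"],2)) for q in r[:2]])
print(arm.read_state()["clock"])
E
```

```text
gauge_centre top [(array([579.8, -20.2, 168.7]), 0.61)]
gauge_centre scene [(array([577. , -16.5, 169.7]), 0.96)]
knob_grip top [(array([583.5, -18.8, 199.4]), 0.73)]
knob_grip scene [(array([586.3, -20.5, 198.7]), 0.64), (array([602.2, -70. , 158.1]), 0.17)]
pneumo_grip top [(array([611.7, 127.8, 179.2]), 0.5)]
pneumo_grip scene [(array([609., 129., 177.]), 0.6)]
pneumo_axis top [(array([626.2, 176.1, 178. ]), 0.9)]
pneumo_axis scene [(array([627.9, 171.2, 175.7]), 0.65), (array([607.1, 502.3,  10.2]), 0.32)]
supply_grip top [(array([ 578.1, -197.9,  178.9]), 0.59)]
supply_grip scene [(array([ 579.2, -195. ,  180.5]), 0.59)]
marker_tip top [(array([603.9, -68.4, 155.4]), 0.62), (array([612.2, 505.4,  11.8]), 0.31)]
marker_tip scene [(array([601.8, -71.8, 158.1]), 0.4), (array([ 534.2, -434.4,   54.3]), 0.32)]
depth_tip top [(array([639.6, -13.4, 152.7]), 0.63), (array([627.2, 174.2, 176.5]), 0.56)]
depth_tip scene [(array([638.7, -11.6, 156.5]), 0.62), (array([633.2, 173.2, 176.8]), 0.37)]
pen_centre top [(array([423.6,  -3.6, 154.9]), 0.76)]
pen_centre scene [(array([424.9,  -6.8, 153.9]), 0.7)]
0.95
```

View pics/t0c.png

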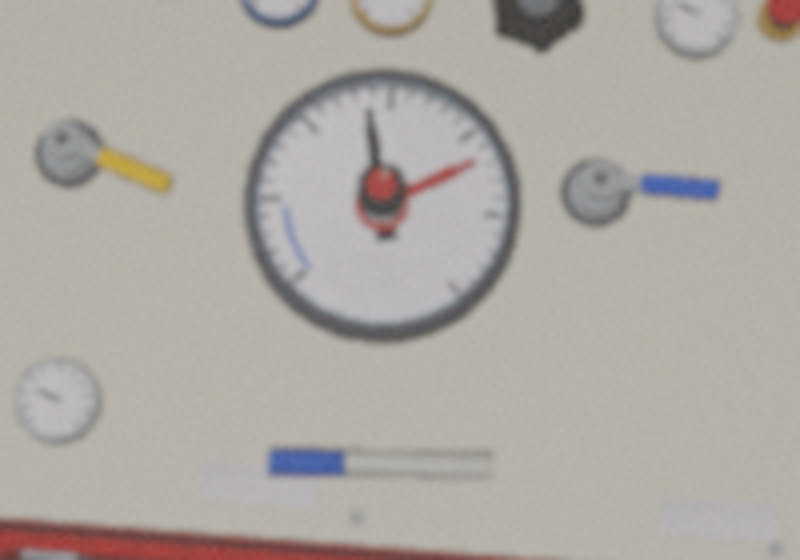

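View pics/s0c.png

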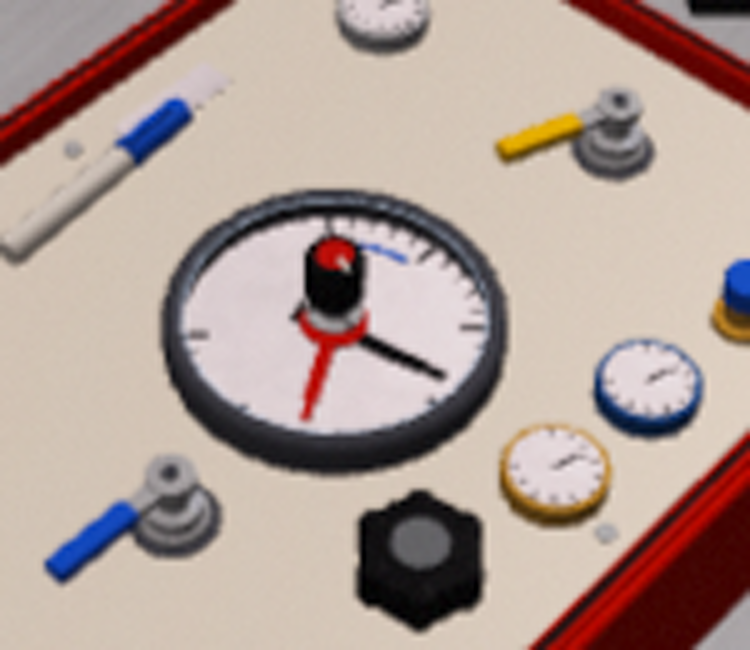

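```bash
python3 - <<'E'
from h import *
T=arm.camera_info("top");S=arm.camera_info("scene")
t=lambda u,v:(220+u/4,160+v/4)
s=lambda u,v:(270+u/5,180+v/5)
P={}
for n,a,b in [("knobtop",(382,184),(334,253)),("sleeve",(135,171),(540,137)),("sleeve_tip",(171,182),(505,152)),("pivot",(64,137),(620,100)),("blue sleeve",(681,188),(90,540)),("bluepivot",(601,177),(171,472)),("pen",(381,463),(92,180))]:
    x,e=tri([(T,t(*a)),(S,s(*b))]);P[n]=x;print(n,x.round(1),"res",round(e,1))
print("case tilt via top crop: bottom left corner etc")
for uv in [(200,292),(428,308),(434,142),(211,127)]: print(onz(T,uv,160).round(1))
d=P["sleeve"]-P["pivot"];print(np.degrees(np.arctan2(d[1],d[0])),np.linalg.norm(d[:2]))
d=P["blue sleeve"]-P["bluepivot"];print(np.degrees(np.arctan2(d[1],d[0])),np.linalg.norm(d[:2]))
zd=150
c=onz(T,t(382,205),168)
for n,uv in [("12",(391,98)),("red",(472,162)),("black",(369,111)),("zero",(298,276)),("60",(456,290)),("10",(270,198)),("50",(493,215)),("20",(312,126)),("40",(467,137))]:
    q=onz(T,t(*uv),155);dd=q-P["knobtop"];print(n,q.round(1),np.degrees(np.arctan2(dd[1],dd[0])).round(1),np.linalg.norm(dd[:2]).round(1))
E
```

```text
knobtop [581.3 -17.  204.8] res 1.0
sleeve [607.6 131.1 174.3] res 1.5
sleeve_tip [599.1 109.9 176.1] res 2.0
pivot [630.2 172.4 180.1] res 1.7
blue sleeve [ 574.1 -196.6  174.7] res 0.8
bluepivot [ 583.1 -148.8  178.9] res 0.8
pen [422.6  -6.5 150.9] res 0.8
case tilt via top crop: bottom left corner etc
[401.5 268.6 160. ]
[ 327.9 -265.1  160. ]
[ 735.7 -322.8  160. ]
[813.6 230.  160. ]
-118.72233035668191 47.048077981375975
-100.67361501839619 48.67650901633072
12 [647.5 -27.1 155. ] -8.6 66.9
red [603.5 -73.8 155. ] -68.7 60.9
black [640.1 -13.  155. ] 3.9 58.9
zero [539.6  36.7 155. ] 127.9 68.0
60 [524.4 -58.2 155. ] -144.1 70.3
10 [589.3  50.8 155. ] 83.3 68.3
50 [569.4 -84.1 155. ] -100.1 68.1
20 [633.   22.5 155. ] 37.5 65.1
40 [619.5 -71.9 155. ] -55.2 66.8
```

Call:
send_rows(translation=[[0,0,-60],[0,0,-50],[-46,37,0],[-46,37,0],[-46,37,0]], dr=[[0,0,0],[0,0,0],[0,0,0],[0,0,0],[0,0,0]], grip=[85,85,85,85,85])

```text
clock: 1.58
position: [352.2, -397.8, 341.5]
ee_rot: [-0.228, 0.974, -0.0, 0.0]
contact_force: [0.5, 0.1, 0.6]
gripper_width: 85.1
```

Call:
send_rows(translation=[[-46,37,0],[-46,37,0],[-46,37,0],[-46,37,0],[-46,37,0]], dr=[[0,0,0],[0,0,0],[0,0,0],[0,0,0],[0,0,0]], grip=[85,85,60,30,0])

```text
clock: 2.2
position: [476.2, -129.6, 341.7]
ee_rot: [-0.228, 0.974, -0.0, 0.001]
contact_force: [1.3, -0.9, -1.3]
gripper_width: 31.8
```

```bash
python3 - <<'E'
from h import *
import pickle
st=arm.read_state();c=arm.camera_info("wrist");im=arm.get_image("wrist")
cv2.imwrite("pics/w1.png",im[:,:,::-1]);pickle.dump(c,open("w1.pkl","wb"))
print(st["joints"].round(3),st["position"],c["cam_to_world"].round(3),arm.read_state()["position"])
E
```

```text
[ 0.064  0.094 -0.105  0.    -1.37  -1.175] [ 476.23160763 -129.62893338  341.73767863] [[-4.43000e-01  8.65000e-01  2.35000e-01  4.15859e+02]
 [ 8.96000e-01  4.28000e-01  1.16000e-01 -1.59292e+02]
 [-0.00000e+00  2.62000e-01 -9.65000e-01  4.84970e+02]
 [ 0.00000e+00  0.00000e+00  0.00000e+00  1.00000e+00]] [ 478.8035226  -125.09649914  341.17036472]
```

View pics/w1.png

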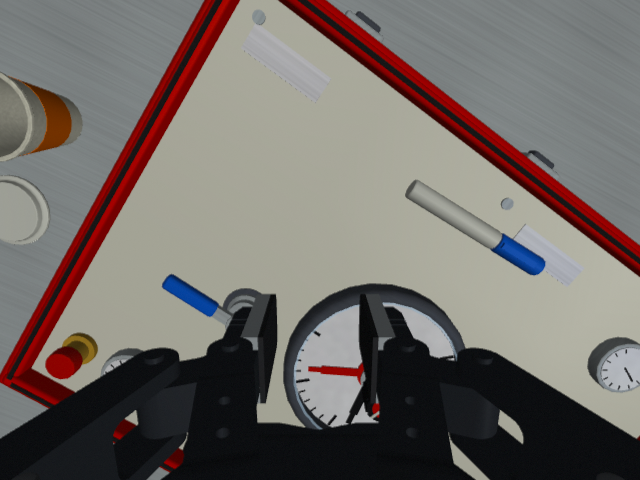

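Call:
send_rows(translation=[[-54,28,0],[-54,28,0],[-54,28,0],[-54,28,0],[-54,28,0]], dr=[[0,0,0],[0,0,0],[0,0,0],[0,0,0],[0,0,0]], grip=[0,0,0,0,0])

```text
clock: 2.88
position: [656.6, 115.4, 341.5]
ee_rot: [-0.228, 0.974, -0.0, 0.0]
contact_force: [1.5, -0.7, 0.9]
gripper_width: -0.1
```

```bash
cat >> h.py <<'E'
import pickle
def snap(n,cam="wrist"):
    c=arm.camera_info(cam);im=arm.get_image(cam)
    cv2.imwrite(f"pics/{n}.png",im[:,:,::-1]);pickle.dump(c,open(n+".pkl","wb"));return c,im
def cam(n): return pickle.load(open(n+".pkl","rb"))
E
python3 - <<'E'
from h import *
c,im=snap("w2");st=arm.read_state();print(st["clock"],st["position"],st["joints"].round(3))
E
```

```text
2.925 [660.04858086 121.01231732 338.04028092] [ 4.210e-01  4.230e-01  3.280e-01 -1.000e-03 -1.476e+00 -1.528e+00]
```

View pics/w2.png

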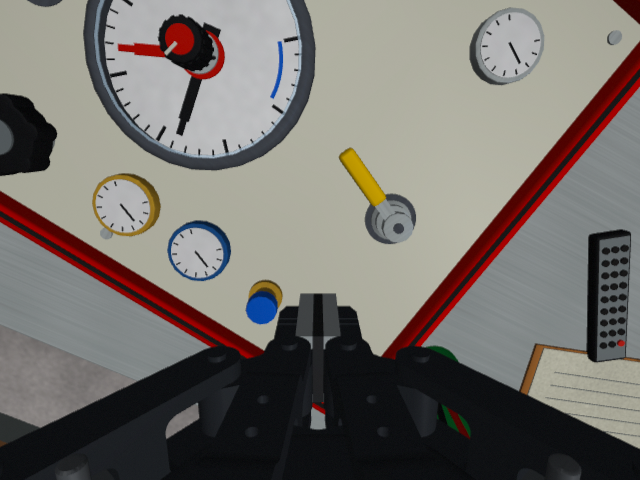

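The wrist view shows the sleeve from (346,153) to (378,200), the pivot top at (398,228) and the knob top at (178,40). I'll triangulate these with the first two fixed views.

```bash
python3 - <<'E'
from h import *
T=arm.camera_info("top");S=arm.camera_info("scene");W=cam("w2")
t=lambda u,v:(220+u/4,160+v/4)
s=lambda u,v:(270+u/5,180+v/5)
for n,a,b,w in [("knobtop",(382,184),(334,253),(178,40)),("sleeve",(135,171),(540,137),(363,178)),("pivot",(64,137),(620,100),(398,228))]:
    for l in ([(T,t(*a)),(S,s(*b)),(W,w)],[(T,t(*a)),(W,w)],[(S,s(*b)),(W,w)]):
        x,e=tri(l);print(n,x.round(1),"res",round(e,1))
for n,uv in [("sl",(363,178)),("sl",(346,153))]: print(onz(W,uv,181))
print(onz(W,(398,228),188))
E
```

```text
knobtop [581.6 -18.3 206.7] res 2.3
knobtop [580.9 -18.2 208.3] res 1.7
knobtop [582.5 -18.9 207.8] res 1.2
sleeve [607.5 130.7 174.5] res 1.7
sleeve [607.3 130.5 172.1] res 0.2
sleeve [608.  130.4 175.4] res 1.4
pivot [629.8 172.2 179.9] res 2.0
pivot [628.8 171.4 181.5] res 0.1
pivot [630.  172.7 179.7] res 1.8
[606.95786741 129.09162141 181.        ]
[596.37572813 109.24320235 181.        ]
[628.08851011 169.49635757 188.        ]
```

Call:
send_rows(translation=[[24,0,0],[0,0,40],[0,0,40],[0,0,0],[0,0,0]], dr=[[0,0,0],[0,0,0],[0,0,0],[0,0,0],[0,0,0]], grip=[0,0,0,0,0])

```text
clock: 3.55
position: [635.2, 103.1, 263.2]
ee_rot: [-0.228, 0.974, -0.0, 0.001]
contact_force: [0.4, -0.3, 1.3]
gripper_width: 0.2
```

```bash
python3 - <<'E'
from h import *
c,im=snap("w3");st=arm.read_state();print(st["clock"],st["position"],st["joints"].round(3))
E
```

```text
3.6 [635.35724599 103.24529856 263.79209465] [ 4.120e-01  3.960e-01  1.070e-01  1.000e-03 -1.277e+00 -1.524e+00]
```

View pics/w3.png

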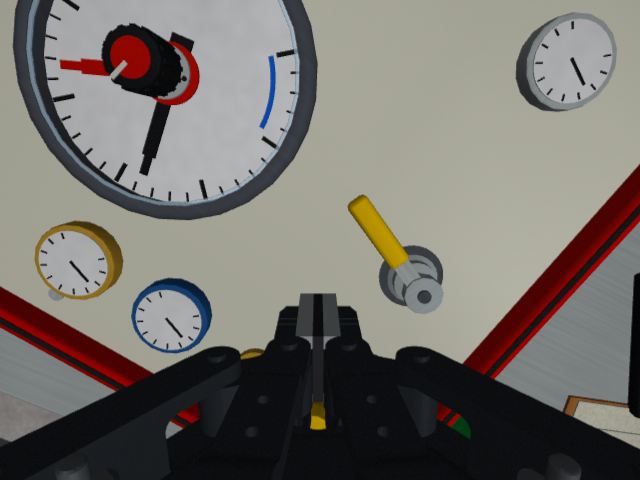

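```bash
python3 - <<'E'
from h import *
T=arm.camera_info("top");S=arm.camera_info("scene");W=cam("w2");V=cam("w3")
t=lambda u,v:(220+u/4,160+v/4)
s=lambda u,v:(270+u/5,180+v/5)
for n,a,b,w,v in [("knobtop",(382,184),(334,253),(178,40),(130,52)),("sleeve",(135,171),(540,137),(363,178),(381,230)),("pivot",(64,137),(620,100),(398,228),(425,296))]:
    for l in ([(T,t(*a)),(S,s(*b)),(W,w),(V,v)],[(V,v),(W,w)],[(T,t(*a)),(V,v)],[(S,s(*b)),(V,v)]):
        x,e=tri(l);print(n,x.round(1),"res",round(e,1))
# tcp projected
print(proj(V,arm.read_state()["position"]), arm.read_state()["contact_force"])
E
```

```text
knobtop [580.9 -18.6 207.3] res 3.5
knobtop [580.1 -25.9 192.5] res 1.6
knobtop [578.8 -17.4 212.4] res 0.1
knobtop [580.9 -18.8 207.2] res 3.0
sleeve [607.  130.7 174.1] res 2.4
sleeve [606.9 131.4 168.4] res 1.1
sleeve [605.2 129.7 178.9] res 0.6
sleeve [606.8 131.9 173. ] res 2.1
pivot [629.6 172.5 179.7] res 2.2
pivot [628.4 171.  183.3] res 0.4
pivot [628.1 171.1 183.7] res 0.1
pivot [629.9 174.2 178.3] res 1.2
[317.30216161 318.36227303] [-0.74142653  0.1934832   0.9516344 ]
```

Call:
send_rows(translation=[[0,0,55],[0,0,45],[0,0,0],[5,17,0],[16,16,0]], dr=[[0,0,0],[0,0,0],[0,0,0],[0,0,0],[0,0,0]], grip=[0,0,0,0,0])

```text
clock: 4.22
position: [603.9, 125.1, 165.3]
ee_rot: [-0.228, 0.974, 0.0, 0.005]
contact_force: [4.2, -1.4, 0.4]
gripper_width: 0.1
```

```bash
python3 - <<'E'
from h import *
c,im=snap("w4");st=arm.read_state();print(st["clock"],st["position"],st["contact_force"],st["joints"].round(3))
E
```

```text
4.275 [600.66810599 125.51489018 165.52876198] [-1.63637322 -1.09736486 -0.48606866] [ 4.700e-01  4.140e-01 -1.210e-01  1.000e-03 -1.029e+00 -1.579e+00]
```

View pics/w4.png

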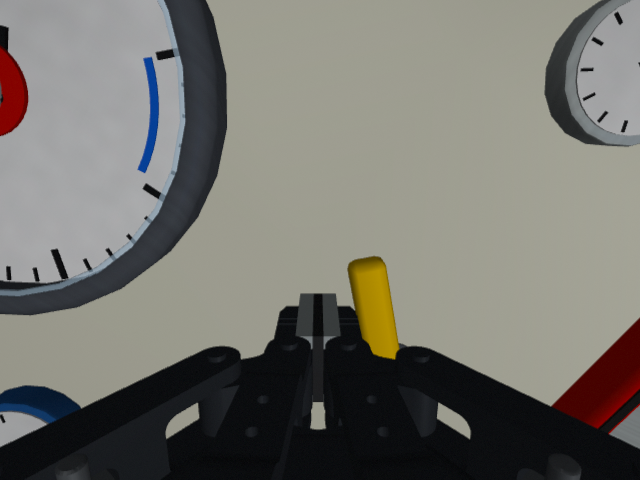

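The finger is against the lever and it has begun to turn. I'll keep pushing round the arc.

Call:
send_rows(translation=[[8,17,0],[2,14,0],[-1,10,0],[-1,3,0],[0,0,0]], dr=[[0,0,0],[0,0,0],[0,0,0],[0,0,0],[0,0,0]], grip=[0,0,0,0,0])

```text
clock: 4.9
position: [573.5, 158.4, 161.6]
ee_rot: [-0.228, 0.974, -0.001, -0.001]
contact_force: [-0.7, -4.5, 3.6]
gripper_width: -0.2
```

```bash
python3 - <<'E'
from h import *
c,im=snap("w5");st=arm.read_state();print(st["clock"],st["position"],st["contact_force"],st["joints"].round(3))
E
```

```text
4.95 [573.54154486 158.46530098 161.54132677] [-0.68624    -4.71448683  3.28376459] [ 5.420e-01  3.920e-01 -1.660e-01  1.000e-03 -1.015e+00 -1.653e+00]
```

View pics/w5.png

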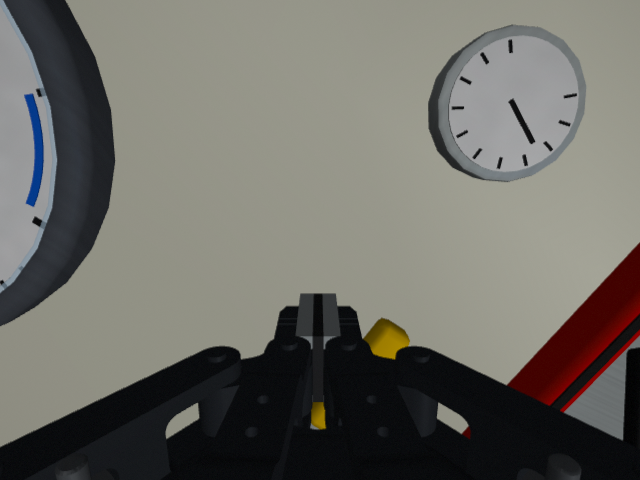

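Call:
send_rows(translation=[[-2,4,0],[-1,2,0],[-1,2,0],[0,0,0],[0,0,0]], dr=[[0,0,0],[0,0,0],[0,0,0],[0,0,0],[0,0,0]], grip=[0,0,0,0,0])

```text
clock: 5.58
position: [573.1, 159.8, 161.6]
ee_rot: [-0.227, 0.974, -0.006, -0.005]
contact_force: [3.5, -25.7, 5.9]
gripper_width: 0.2
```

25.7 N against the stop with only 1.4 mm of travel means the lever is shut. I'll back off and go to view the gauge.

Call:
send_rows(translation=[[13,-27,0],[0,0,-60],[0,0,-60],[-8,-45,-20],[-7,-45,-20]], dr=[[0,0,0],[0,0,0],[0,0,0],[0,0,0],[0,0,0]], grip=[0,0,0,40,60])

```text
clock: 6.2
position: [628.1, 64.9, 322.2]
ee_rot: [-0.229, 0.973, 0.001, 0.0]
contact_force: [1.4, 0.6, -0.2]
gripper_width: 36.0
```

Call:
send_rows(translation=[[-7,-46,0],[0,0,0],[0,0,0],[0,0,0],[0,0,0]], dr=[[0,0,0],[0,0,0],[0,0,0],[0,0,0],[0,0,0]], grip=[60,60,60,60,60])

```text
clock: 6.82
position: [654.0, 27.2, 321.5]
ee_rot: [-0.229, 0.974, 0.0, 0.0]
contact_force: [-0.8, 1.0, 0.8]
gripper_width: 59.9
```

```bash
python3 - <<'E'
from h import *
c,im=snap("w6");st=arm.read_state();print(st["clock"],st["position"],st["contact_force"],st["joints"].round(3))
E
```

```text
6.875 [654.08494508  27.01912127 321.59366469] [ 0.33095518  0.4193752  -0.38358302] [ 0.288  0.395  0.247 -0.    -1.421 -1.397]
```

View pics/w6.png

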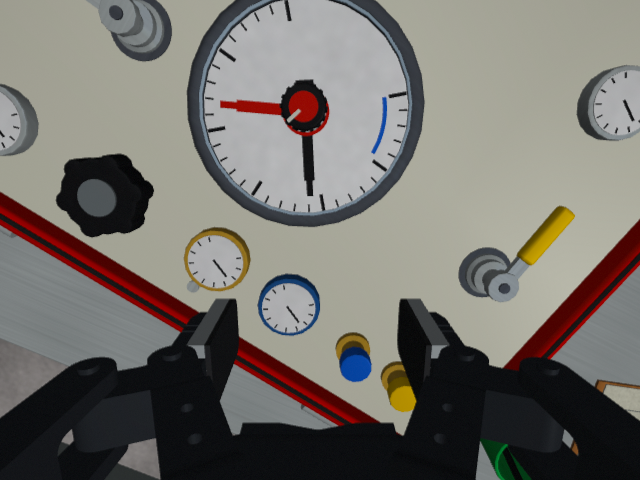

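The gauge is in clear view at about (306,105). The black tip is at (310,195), the red tip at (221,104), and the yellow sleeve points toward the operator. I'll measure the hand angles.

```bash
cat > hands.py <<'E'
from h import *
def rect(c,im,G,z,half=95,k=4):
    n=2*half*k
    # map: col -> -y, row -> -x (x up), px per mm k
    pts=np.float32([[0,0],[n,0],[n,n],[0,n]]);W=[]
    for p in pts:
        W.append(proj(c,[G[0]+half-p[1]/k,G[1]+half-p[0]/k,z]))
    H=cv2.getPerspectiveTransform(pts,np.float32(W))
    return cv2.warpPerspective(im,H,(n,n),flags=cv2.INTER_CUBIC|cv2.WARP_INVERSE_MAP)
def hand(rc,kind,r0=25,r1=60,half=95,k=4,near=None,win=25):
    n=2*half*k;yy,xx=np.mgrid[0:n,0:n];X=half-yy/k;Y=half-xx/k;r=np.hypot(X,Y);a=np.degrees(np.arctan2(Y,X))
    f=rc.astype(float)
    m=(f[...,0]>100)&(f[...,1]<70)&(f[...,2]<70) if kind=="red" else (f.max(2)<70)
    m&=(r>r0)&(r<r1)
    if near is not None: m&=np.abs((a-near+180)%360-180)<win
    p=np.c_[X[m],Y[m]]
    mu=p.mean(0);w,v=np.linalg.eigh(np.cov((p-mu).T));d=v[:,1];d=d*np.sign(d@mu)
    off=d[0]*mu[1]-d[1]*mu[0]  # signed distance of line from centre
    return dict(n=len(p),mean_ang=np.degrees(np.arctan2(mu[1],mu[0])),line_ang=np.degrees(np.arctan2(d[1],d[0])),off=off,mid=mu)
E
python3 - <<'E'
from hands import *
c=cam("w6");im=cv2.imread("pics/w6.png")[:,:,::-1]
G=[581,-18.5]
for z in (155,):
    rc=rect(c,im,G,z);cv2.imwrite("pics/r6.png",rc[:,:,::-1])
    for k in ("red","black"): print(z,k,hand(rc,k))
# yellow
hsv=cv2.cvtColor(im,cv2.COLOR_RGB2HSV);m=cv2.inRange(hsv,(22,150,120),(32,255,255));m[:195]=0;m[270:]=0;m[:,:500]=0
ys,xs=np.nonzero(m);P=np.array([onz(c,(x,y),180)[:2] for x,y in zip(xs,ys)]);mu=P.mean(0);w,v=np.linalg.eigh(np.cov((P-mu).T));d=v[:,1];print("sleeve",mu,np.degrees(np.arctan2(d[1],d[0])),np.sqrt(12*w))
print("pivot",onz(c,(505,288),186))
E
```

```text
155 red {'n': 3785, 'mean_ang': np.float64(-69.23814726849827), 'line_ang': np.float64(-68.3783653730309), 'off': np.float64(-0.6125239114687524), 'mid': array([ 14.47007926, -38.16928666])}
155 black {'n': 3626, 'mean_ang': np.float64(28.802839303118624), 'line_ang': np.float64(28.97266484249523), 'off': np.float64(-0.12040109340904337), 'mid': array([35.5954909 , 19.57108384])}
sleeve [581.09890021 179.26092029] 170.99241223788763 [11.1528597  46.23318122]
pivot [627.97570619 169.72252556 186.        ]
```

View pics/r6.png

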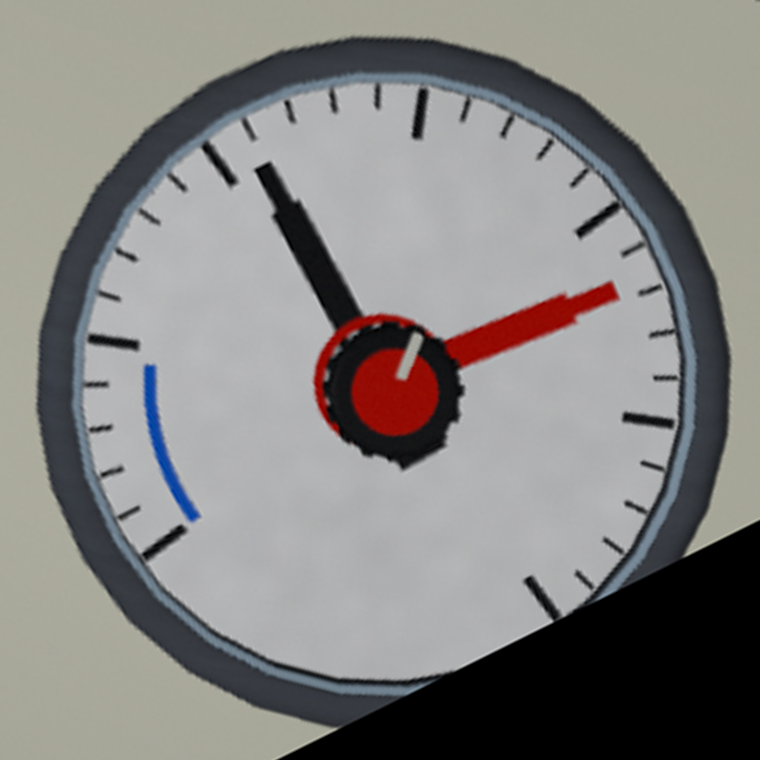

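```bash
python3 - <<'E'
from hands import *
T=arm.camera_info("top");S=arm.camera_info("scene");c=cam("w6");im=cv2.imread("pics/w6.png")[:,:,::-1]
t=(220+382/4,160+184/4); s=(270+334/5,180+253/5)
# knob red disc centroid
m=(im[...,0]>110)&(im[...,1]<60);n,l,st,ce=cv2.connectedComponentsWithStats(m.astype(np.uint8));
for i in np.argsort(-st[1:,4])[:4]+1: print(st[i],ce[i])
k=(303,104)
for L in ([(T,t),(S,s),(c,k)],[(T,t),(c,k)],[(S,s),(c,k)]): print(tri(L))
for z in (205,207,209): print(onz(c,k,z), onz(cam("w2"),(178,40),z), onz(T,t,z),onz(S,s,z))
# dial centre via rect
G=[581,-18.5];rc=rect(c,im,G,160)
crop(rc[:,:,::1],300,300,480,480,4,"pics/k6.png")
r=arm.place_of("knob_grip","wrist");print([(q["xyz"],q["confidence"]) for q in r])
r=arm.place_of("gauge_centre","wrist");print([(q["xyz"],q["confidence"]) for q in r])
E
```

```text
[   0  207  189  117 1174] [ 92.82964225 264.75212947]
[  0 220 183 112 949] [ 89.1032666 274.971549 ]
[237 350 122  73 669] [295.67713004 386.29596413]
[289  91  29  31 665] [303.50225564 105.38045113]
(array([580.80522357, -18.04842794, 205.84233793]), np.float64(2.57524933121284))
(array([579.66325098, -18.33237063, 209.98248571]), np.float64(1.2217028325495831))
(array([581.13472401, -18.56232823, 206.63183119]), np.float64(2.4248615909992846))
[579.5435623  -19.50753735 205.        ] [581.57723494 -20.33801886 205.        ] [580.75677479 -17.52395454 205.        ] [581.88134185 -16.6323127  205.        ]
[579.65346532 -19.37753508 207.        ] [581.68245315 -19.57982196 207.        ] [580.25021144 -17.50780411 207.        ] [582.88069158 -18.10276217 207.        ]
[579.76336834 -19.24753281 209.        ] [581.78767135 -18.82162506 209.        ] [579.7436481  -17.49165367 209.        ] [583.88004132 -19.57321165 209.        ]
[([585.2, -15.7, 199.2], 0.57)]
[]
```

View pics/k6.png

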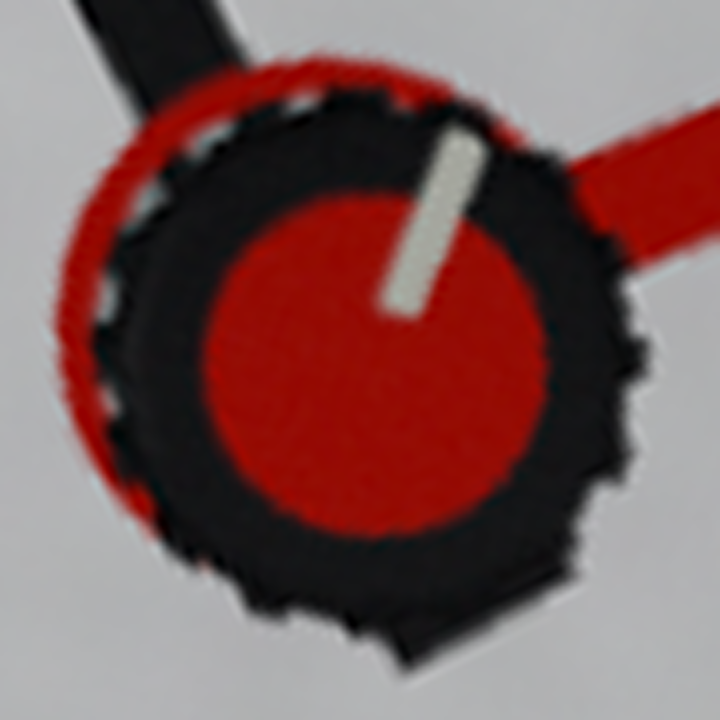

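Call:
send_rows(translation=[[43,-4,0],[43,-4,20],[0,0,50],[0,0,0],[0,0,0]], dr=[[0,0,0],[0,0,0],[0,0,0],[0,0,0],[0,0,0]], grip=[60,60,60,60,60])

```text
clock: 7.6
position: [582.3, -19.0, 253.1]
ee_rot: [-0.228, 0.974, -0.001, 0.001]
contact_force: [0.2, 0.8, -0.4]
gripper_width: 60.0
```

```bash
python3 - <<'E'
from h import *
c,im=snap("w7");st=arm.read_state();print(st["clock"],st["position"],st["contact_force"],st["joints"].round(3))
E
```

```text
7.65 [582.54991635 -18.88345025 253.52342034] [ 0.05394268 -0.60018038  0.60641544] [ 2.460e-01  2.960e-01 -6.700e-02  1.000e-03 -1.204e+00 -1.357e+00]
```

View pics/w7.png

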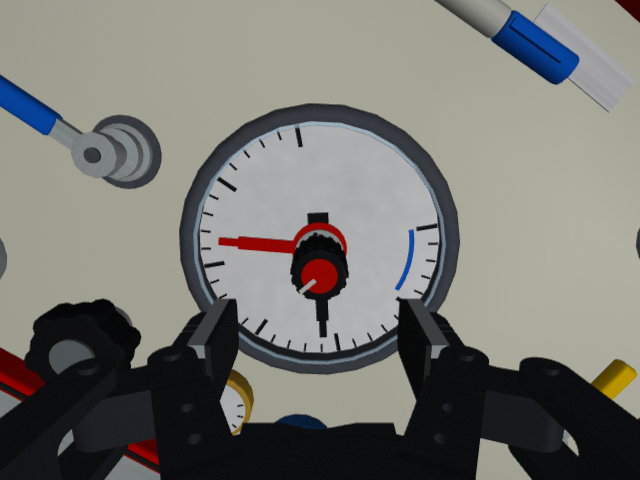

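```bash
python3 - <<'E'
from h import *
c=cam("w7")
for z in (205,207,209): print(onz(c,(319.5,277),z))
print(tri([(c,(319.5,277)),(cam("w6"),(303.3,105))]),tri([(c,(319.5,277)),(cam("w2"),(178,40))]))
E
```

```text
[582.29000179 -17.84452022 205.        ]
[581.6561015  -18.16670809 207.        ]
[581.02220121 -18.48889597 209.        ]
(array([580.3390604 , -18.76295608, 211.04663273]), np.float64(0.09251933560638166)) (array([581.44973797, -18.6635008 , 208.75602858]), np.float64(0.5713184300711561))
```

Call:
send_rows(translation=[[1,1,40],[0,0,33],[0,0,0],[0,0,0],[0,0,0]], dr=[[0,0,0],[0,0,0],[0,0,0],[0,0,0],[0,0,0]], grip=[60,60,60,45,30])

```text
clock: 8.28
position: [580.9, -18.5, 180.5]
ee_rot: [-0.228, 0.974, -0.0, 0.002]
contact_force: [-0.1, 0.6, -0.8]
gripper_width: 30.4
```

```bash
python3 - <<'E'
from h import *
c,im=snap("w8");st=arm.read_state();print(st["clock"],st["position"],st["contact_force"],st["gripper_width"])
E
```

```text
8.325 [580.63823962 -18.54183518 180.23720234] [-0.4114334  -0.49591016 -0.19936266] 30.064641781897233
```

View pics/w8.png

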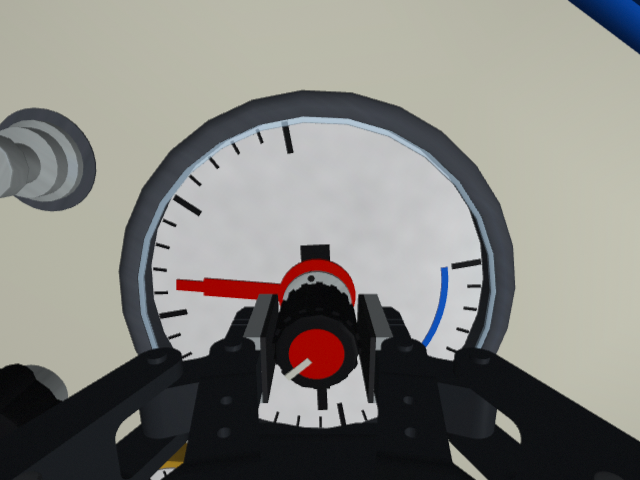

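The knob sits centred between the pads with its top at (316,354). I'll close on it.

Call:
send_rows(translation=[[0,0,0],[0,0,0],[0,0,0],[0,0,3],[0,0,2]], dr=[[0,0,0],[0,0,0],[0,0,0],[0,0,0],[0,0,0]], grip=[22,20,20,20,20])

```text
clock: 8.95
position: [580.7, -18.9, 175.4]
ee_rot: [-0.228, 0.974, -0.001, 0.001]
contact_force: [-0.0, 0.1, 14.3]
gripper_width: 26.3
```

```bash
python3 - <<'E'
from h import *
for i in range(2):
    c,im=snap("w9");st=arm.read_state();print(st["clock"],st["position"],st["contact_force"],st["gripper_width"])
E
```

```text
9.0 [580.64368171 -18.850231   175.46341306] [ 0.40959663 -1.81893279  9.7607837 ] 26.338543385306576
9.05 [580.6229464  -18.85981845 175.50285496] [ 0.50175901 -0.3604946   9.34288464] 26.06491055901457
```

Call:
send_rows(translation=[[0,0,0.5],[0,0,0],[0,0,0],[0,0,0],[0,0,0]], dr=[[0,0,0],[0,0,-8],[0,0,-8],[0,0,-8],[0,0,-8]], grip=[20,20,20,20,20])

```text
clock: 9.68
position: [581.0, -19.4, 175.5]
ee_rot: [-0.49, 0.872, -0.002, 0.002]
contact_force: [0.8, -2.5, 10.5]
gripper_width: 26.4
```

```bash
python3 - <<'E'
from h import *
for i in range(2):
    c,im=snap("w10");st=arm.read_state();q=st["ee_rot"];print(st["clock"],st["position"],st["contact_force"],st["wrist_torque"],np.degrees(2*np.arctan2(q[1],q[0])))
E
```

```text
9.725 [581.02625008 -19.37305877 175.49251897] [ 1.24520474 -3.61910193 10.95348822] [-0.7578804  -0.22014477 -0.00971082] 238.86630306639665
9.775 [581.01646781 -19.39010832 175.48030644] [ 0.92761618 -2.76007939 11.20695068] [-0.75198571 -0.19344995  0.00737408] 238.51009182358447
```

View pics/w10.png

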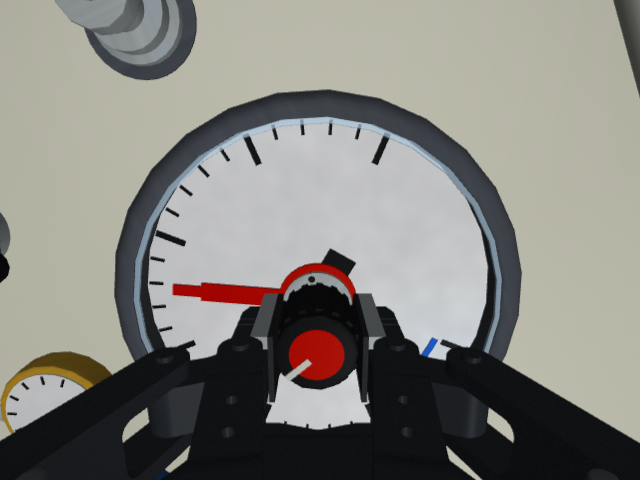

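The red hand turns with the tool (tip still at about (173,289) in the wrist view). I'll carry on turning.

Call:
send_rows(translation=[[0,0,0],[0,0,0],[0,0,0],[0,0,0],[0,0,0]], dr=[[0,0,-8],[0,0,-8],[0,0,-8],[0,0,-8],[0,0,-8]], grip=[20,20,20,20,20])

```text
clock: 10.4
position: [581.7, -19.6, 175.5]
ee_rot: [0.759, -0.652, 0.003, -0.001]
contact_force: [3.5, -3.4, 9.2]
gripper_width: 26.3
```

Call:
send_rows(translation=[[0,0,0],[0,0,0],[0,0,0],[0,0,0],[0,0,0]], dr=[[0,0,-8],[0,0,-8],[0,0,0],[0,0,0],[0,0,0]], grip=[20,20,20,20,20])

```text
clock: 11.02
position: [582.1, -19.6, 175.6]
ee_rot: [0.841, -0.542, 0.003, -0.001]
contact_force: [3.3, -4.1, 9.3]
gripper_width: 25.9
```

```bash
python3 - <<'E'
from hands import *
c,im=snap("w11");st=arm.read_state();q=st["ee_rot"];print(st["clock"],st["position"],st["contact_force"],st["wrist_torque"],np.degrees(2*np.arctan2(q[1],q[0])))
for n in ("w8","w10","w11"):
    c=cam(n);im=cv2.imread(f"pics/{n}.png")[:,:,::-1]
    rc=rect(c,im,[580.6,-18.8],155);print(n,hand(rc,"red",28,60))
snap("s11","scene");snap("t11","top")
E
```

```text
11.075 [582.10186306 -19.54904181 175.57679716] [ 3.38580625 -3.7713717   9.07638325] [-1.2320541  -0.98693914 -0.04175853] -65.5874295985872
w8 {'n': 9400, 'mean_ang': np.float64(-14.398362562762921), 'line_ang': np.float64(-102.62547350255633), 'off': np.float64(26.17643519207734), 'mid': array([25.36638298, -6.51220745])}
w10 {'n': 7985, 'mean_ang': np.float64(7.283892937192471), 'line_ang': np.float64(-68.85902243570717), 'off': np.float64(25.339449257830164), 'mid': array([25.88841578,  3.3089856 ])}
w11 {'n': 7801, 'mean_ang': np.float64(59.711957938114224), 'line_ang': np.float64(-13.621554018939067), 'off': np.float64(25.05122233289164), 'mid': array([13.18856557, 22.58034226])}
```

View pics/w11.png

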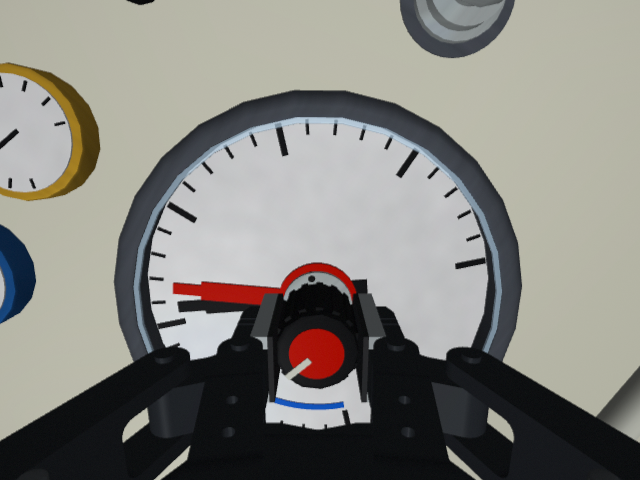

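View pics/s11.png

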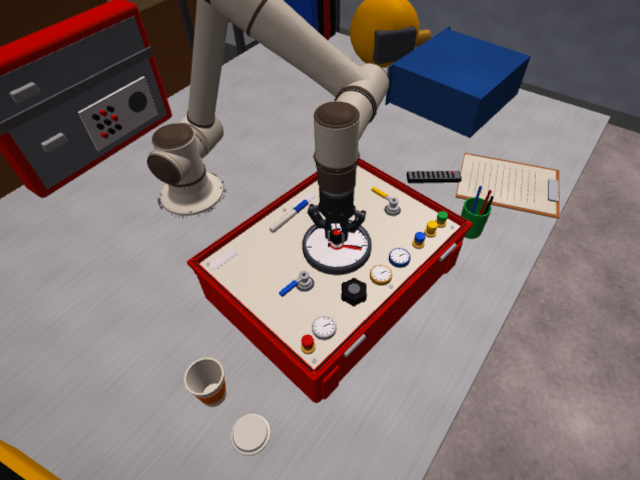

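Call:
send_rows(translation=[[0,0,0],[0,0,0],[0,0,0],[0,0,0],[0,0,0]], dr=[[0,0,-5],[0,0,-4],[0,0,0],[0,0,0],[0,0,0]], grip=[20,20,20,20,20])

```text
clock: 11.8
position: [582.3, -19.5, 175.6]
ee_rot: [0.881, -0.474, 0.003, -0.001]
contact_force: [4.8, -4.4, 8.9]
gripper_width: 26.3
```

```bash
python3 - <<'E'
from hands import *
c,im=snap("w12");st=arm.read_state();q=st["ee_rot"];print(st["clock"],st["position"],st["contact_force"],st["wrist_torque"],np.degrees(2*np.arctan2(q[1],q[0])))
crop(im,120,200,420,400,2.6,"pics/w12c.png")
E
```

```text
11.85 [582.23903623 -19.51256688 175.55996693] [ 4.36826576 -3.03898233  9.26990153] [-1.23203449 -0.9994657  -0.01536212] -56.58455497311008
```

View pics/w12c.png

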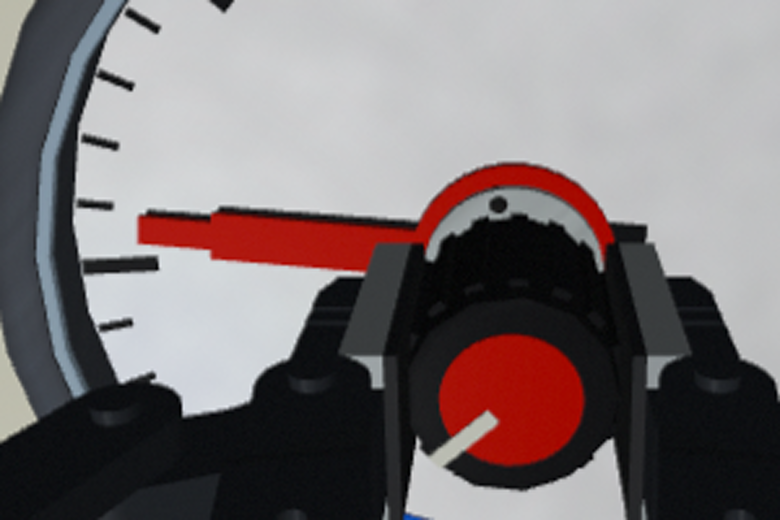

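Black shows as an even rim along the red, which fits the parallax and means the two lie parallel. I'll lift to disengage, then open, rise and check from above.

Call:
send_rows(translation=[[0,0,-4],[0,0,-3],[0,0,0],[0,0,0],[0,0,0]], dr=[[0,0,0],[0,0,0],[0,0,0],[0,0,0],[0,0,0]], grip=[20,20,40,50,50])

```text
clock: 12.48
position: [578.8, -18.6, 179.1]
ee_rot: [0.88, -0.474, -0.001, 0.0]
contact_force: [1.3, -0.1, -0.4]
gripper_width: 49.6
```

Call:
send_rows(translation=[[0,0,-50],[-20,0,-50],[-50,0,-40],[0,0,0],[0,0,0]], dr=[[0,0,0],[0,0,0],[0,0,0],[0,0,0],[0,0,0]], grip=[50,50,50,50,50])

```text
clock: 13.1
position: [541.1, 39.0, 318.3]
ee_rot: [0.88, -0.474, -0.001, 0.0]
contact_force: [0.0, -0.3, -0.7]
gripper_width: 49.6
```

```bash
python3 - <<'E'
from hands import *
c,im=snap("w13");st=arm.read_state();q=st["ee_rot"];print(st["clock"],st["position"],st["contact_force"],st["gripper_width"],c["cam_to_world"][:3,3])
rc=rect(c,im,[580.6,-18.8],155);cv2.imwrite("pics/r13.png",rc[:,:,::-1])
print(hand(rc,"red",28,60,near=28))
E
```

```text
13.15 [541.10759314  38.57036534 317.62068218] [1.14099077 0.02940505 0.03588446] 49.89508300609176 [577.13573334 -16.69561614 461.5656336 ]
{'n': 3484, 'mean_ang': np.float64(28.3365159854091), 'line_ang': np.float64(28.101774637782157), 'off': np.float64(0.1731337234412642), 'mid': array([37.19503444, 20.05805109])}
```

View pics/r13.png

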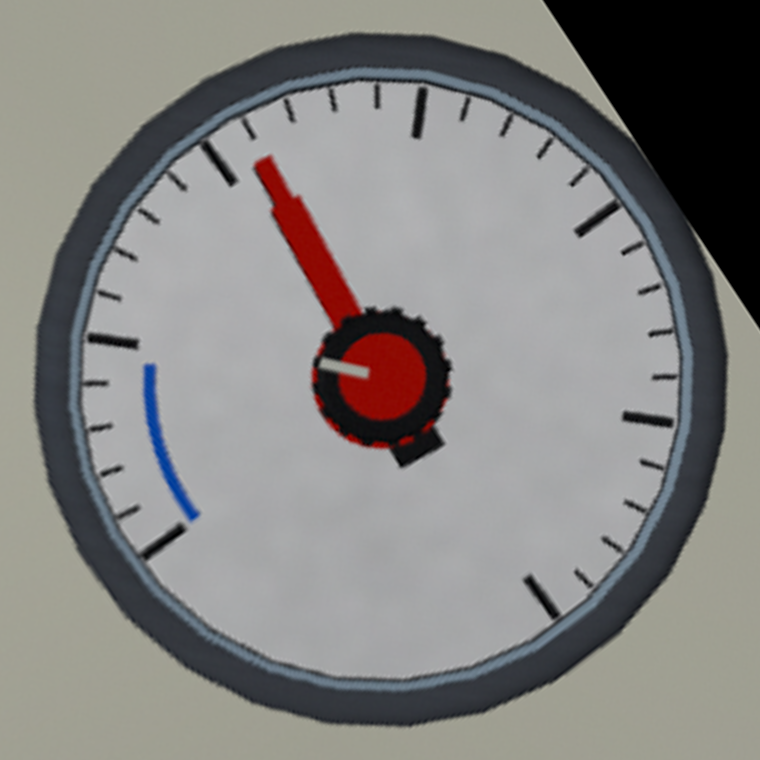

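```bash
python3 - <<'E'
from hands import *
G=[580.6,-18.8]
for n,ks in (("w6",("red","black")),("w13",("red",))):
    c=cam(n);im=cv2.imread(f"pics/{n}.png")[:,:,::-1]
    for k in ks:
        a=hand(rect(c,im,G,155),k,28,60,near=28 if not(n=="w6" and k=="red") else -68);print(n,k,a)
c=cam("w13");im=cv2.imread("pics/w13.png")[:,:,::-1]
print(proj(c,[G[0],G[1],155]),proj(c,[G[0]+51,G[1]+27,155]))
p=proj(c,[G[0]+25,G[1]+13,155]).astype(int);crop(im,p[0]-60,max(p[1]-50,0),p[0]+60,p[1]+50,6,"pics/w13c.png")
E
```

```text
w6 red {'n': 3405, 'mean_ang': np.float64(-68.55748105612228), 'line_ang': np.float64(-68.33595031125621), 'off': np.float64(-0.16362924306698723), 'mid': array([ 15.47099853, -39.39126285])}
w6 black {'n': 3296, 'mean_ang': np.float64(28.90281487529248), 'line_ang': np.float64(28.975849779404037), 'off': np.float64(-0.053845270195736816), 'mid': array([36.97997573, 20.41641383])}
w13 red {'n': 3484, 'mean_ang': np.float64(28.3365159854091), 'line_ang': np.float64(28.101774637782157), 'off': np.float64(0.1731337234412642), 'mid': array([37.19503444, 20.05805109])}
[314.09248224 131.71758601] [235.54505251 123.92978525]
```

View pics/w13c.png

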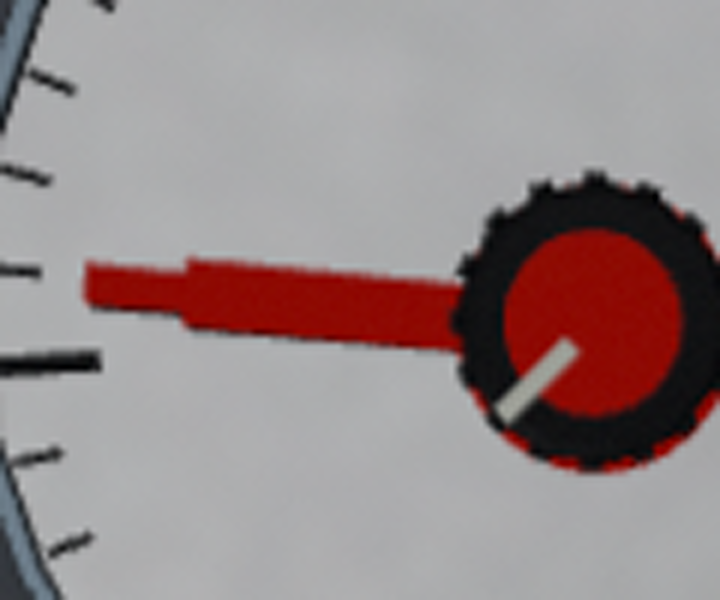

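A thin black sliver remains on the anticlockwise side, roughly 0.5°. I'll take a closer look from lower down to measure it.

Call:
send_rows(translation=[[0,0,50],[0,0,55],[0,0,0],[0,0,0],[0,0,0]], dr=[[0,0,0],[0,0,0],[0,0,0],[0,0,0],[0,0,0]], grip=[50,50,50,50,50])

```text
clock: 13.78
position: [543.3, 38.9, 216.3]
ee_rot: [0.88, -0.475, 0.002, -0.002]
contact_force: [1.2, -0.0, 0.5]
gripper_width: 50.1
```

```bash
python3 - <<'E'
from hands import *
c,im=snap("w14");st=arm.read_state();print(st["clock"],st["position"],st["contact_force"],c["cam_to_world"][:3,3])
G=[580.6,-18.8]
p=proj(c,[G[0]+32,G[1]+17,155]).astype(int);crop(im,p[0]-60,max(p[1]-45,0),p[0]+60,p[1]+45,6.6,"pics/w14c.png")
# sliver profile: rect at high k, sample across hand
rc=rect(c,im,G,155,half=70,k=8)
a=hand(rc,"red",28,60,half=70,k=8,near=28);print(a)
# union mask (non-white)
half,k=70,8;n=2*half*k;yy,xx=np.mgrid[0:n,0:n];X=half-yy/k;Y=half-xx/k
f=rc.astype(float);red=(f[...,0]>90)&(f[...,1]<60);dark=(f[...,1]<90)
th=np.radians(28.4);u=X*np.cos(th)+Y*np.sin(th);v=-X*np.sin(th)+Y*np.cos(th)
for r in range(22,62,4):
    s=(np.abs(u-r)<1)&(np.abs(v)<8)
    vr=v[s&red];vd=v[s&dark]
    g=[np.round(f[...,i][s&(np.abs(v-vv)<.12)].mean()) for vv in () for i in (0,1)]
    print(r,"red edges",vr.min().round(2) if len(vr) else None,vr.max().round(2) if len(vr) else None,"dark",vd.min().round(2),vd.max().round(2))
for r in (35,45,55):
    s=(np.abs(u-r)<2)
    print(r,[(vv,int(f[...,0][s&(np.abs(v-vv)<.13)].mean()),int(f[...,1][s&(np.abs(v-vv)<.13)].mean())) for vv in np.arange(-5.5,5.6,.5)])
E
```

```text
13.825 [542.99507054  38.9338674  216.07385289] [-0.95429297 -1.00988619  0.19555741] [578.52295609 -16.92568745 359.65613745]
{'n': 14311, 'mean_ang': np.float64(28.153140184627123), 'line_ang': np.float64(28.11519137987653), 'off': np.float64(0.02807618276792212), 'mid': array([37.37475543, 20.00082978])}
22 red edges -4.06 3.86 dark -4.24 3.96
26 red edges -3.99 3.89 dark -4.22 4.0
30 red edges -4.06 3.93 dark -4.17 4.1
34 red edges -4.06 3.97 dark -4.2 4.04
38 red edges -4.08 3.94 dark -4.25 4.13
42 red edges -4.11 4.02 dark -4.28 4.17
46 red edges -4.09 4.01 dark -4.21 4.13
50 red edges -4.09 3.82 dark -4.26 4.24
54 red edges -2.46 2.12 dark -2.57 2.71
58 red edges -2.48 2.1 dark -2.62 2.7
35 [(np.float64(-5.5), 178, 179), (np.float64(-5.0), 179, 181), (np.float64(-4.5), 170, 144), (np.float64(-4.0), 151, 54), (np.float64(-3.5), 146, 5), (np.float64(-3.0), 146, 9), (np.float64(-2.5), 146, 8), (np.float64(-2.0), 147, 9), (np.float64(-1.5), 147, 9), (np.float64(-1.0), 146, 8), (np.float64(-0.5), 146, 8), (np.float64(0.0), 146, 9), (np.float64(0.5), 146, 9), (np.float64(1.0), 146, 
[... 863 characters left out ...]
178, 180), (np.float64(5.5), 178, 180)]
55 [(np.float64(-5.5), 179, 180), (np.float64(-5.0), 179, 179), (np.float64(-4.5), 179, 179), (np.float64(-4.0), 178, 179), (np.float64(-3.5), 179, 182), (np.float64(-3.0), 173, 155), (np.float64(-2.5), 153, 69), (np.float64(-2.0), 145, 8), (np.float64(-1.5), 145, 7), (np.float64(-1.0), 146, 8), (np.float64(-0.5), 146, 8), (np.float64(0.0), 145, 7), (np.float64(0.5), 146, 7), (np.float64(1.0), 146, 7), (np.float64(1.5), 149, 7), (np.float64(2.0), 109, 7), (np.float64(2.5), 77, 55), (np.float64(3.0), 151, 154), (np.float64(3.5), 179, 179), (np.float64(4.0), 180, 180), (np.float64(4.5), 179, 180), (np.float64(5.0), 179, 179), (np.float64(5.5), 179, 180)]
```

View pics/w14c.png

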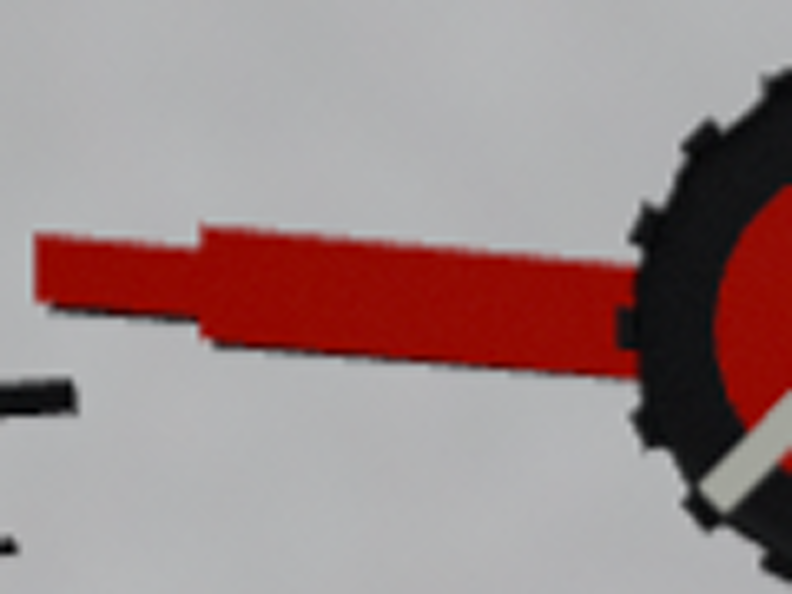

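The black sliver grows from 0.37 mm at r=35 to 0.6 mm at r=55, so the red hand needs about 0.6° more anticlockwise. I'll do a second, small stroke.

Call:
send_rows(translation=[[0,0,-35],[50,0,0],[20,0,0],[0,0,40],[0,0,30]], dr=[[0,0,0],[0,0,0],[0,0,0],[0,0,0],[0,0,0]], grip=[50,50,50,50,50])

```text
clock: 14.45
position: [580.0, -20.1, 178.1]
ee_rot: [0.88, -0.475, -0.0, -0.0]
contact_force: [-0.2, 0.3, 0.3]
gripper_width: 49.9
```

Call:
send_rows(translation=[[0,0,0],[0,0,0],[0,0,0],[0,0,0],[0,0,0]], dr=[[0,0,0],[0,0,0],[0,0,0],[0,0,0],[0,0,0]], grip=[35,20,20,20,20])

```text
clock: 15.08
position: [581.5, -19.0, 179.4]
ee_rot: [0.88, -0.474, 0.001, -0.001]
contact_force: [5.1, 0.6, -7.2]
gripper_width: 26.1
```

Call:
send_rows(translation=[[0,0,3],[0,0,3],[0,0,1],[0,0,0],[0,0,0]], dr=[[0,0,0],[0,0,0],[0,0,0],[0,0,0],[0,0,0]], grip=[20,20,20,20,20])

```text
clock: 15.7
position: [581.6, -19.2, 174.4]
ee_rot: [0.881, -0.474, 0.002, -0.001]
contact_force: [1.8, 4.5, 6.7]
gripper_width: 26.4
```

```bash
python3 - <<'E'
from hands import *
c,im=snap("w15");st=arm.read_state();q=st["ee_rot"];print(st["clock"],st["position"],st["contact_force"],st["wrist_torque"],np.degrees(2*np.arctan2(q[1],q[0])))
crop(im,120,200,420,400,2.6,"pics/w15c.png")
E
```

```text
15.75 [581.6206945  -19.25178593 174.37802479] [0.84800016 4.78860065 6.14357925] [ 1.31998518 -0.21202987  0.03685596] -56.59574677181516
```

View pics/w15c.png

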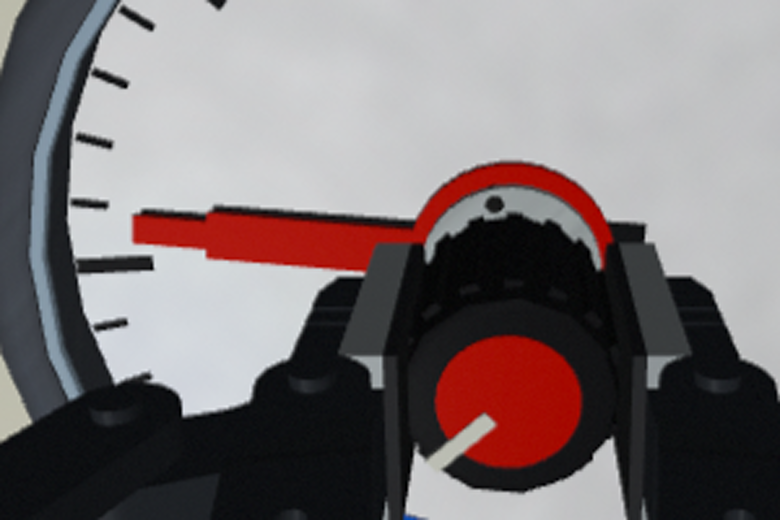

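Call:
send_rows(translation=[[0,0,1.5],[0,0,0],[0,0,0],[0,0,0],[0,0,0]], dr=[[0,0,0],[0,0,0],[0,0,-0.7],[0,0,0],[0,0,0]], grip=[20,20,20,20,20])

```text
clock: 16.38
position: [581.7, -19.3, 174.1]
ee_rot: [0.883, -0.468, 0.002, -0.001]
contact_force: [-0.2, 5.1, 11.4]
gripper_width: 26.2
```

```bash
python3 - <<'E'
from hands import *
c,im=snap("w16");st=arm.read_state();q=st["ee_rot"];print(st["clock"],st["position"],st["contact_force"],st["wrist_torque"],np.degrees(2*np.arctan2(q[1],q[0])))
crop(im,120,200,420,400,2.6,"pics/w16c.png")
for n in ("w12","w15","w16"):
    c=cam(n);im=cv2.imread(f"pics/{n}.png")[:,:,::-1];G=[580.6,-18.8]
    rc=rect(c,im,G,155,half=70,k=8)
    print(n,hand(rc,"red",36,59,half=70,k=8,near=28,win=12))
E
```

```text
16.425 [581.69516642 -19.30059759 174.17275317] [ 0.30252652  5.06675591 11.57570717] [1.51448134 0.41697833 0.03323762] -55.86954173213324
w12 {'n': 10403, 'mean_ang': np.float64(29.817628956265324), 'line_ang': np.float64(27.944463200043188), 'off': np.float64(1.5127926966712941), 'mid': array([40.15401807, 23.01283284])}
w15 {'n': 10401, 'mean_ang': np.float64(29.828040643367633), 'line_ang': np.float64(27.959125043132577), 'off': np.float64(1.508849314144797), 'mid': array([40.13621286, 23.01231853])}
w16 {'n': 10423, 'mean_ang': np.float64(30.59265002373008), 'line_ang': np.float64(28.665901514076854), 'off': np.float64(1.555692496944829), 'mid': array([39.82989542, 23.54843855])}
```

View pics/w16c.png

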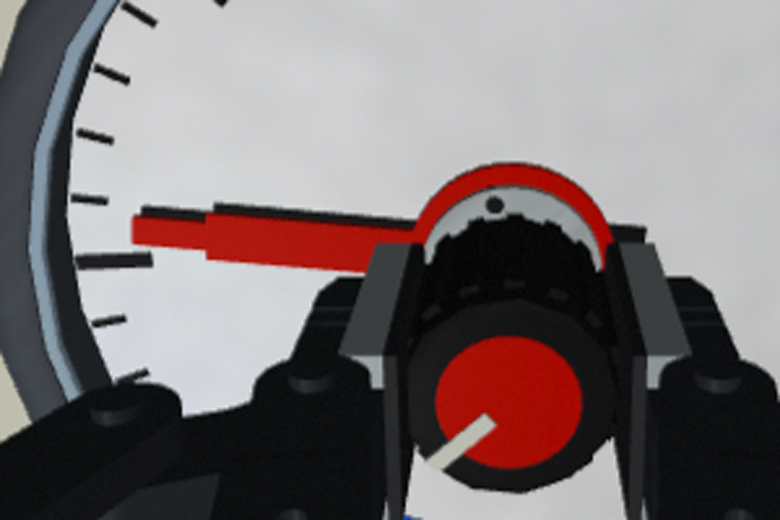

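The red hand followed by 0.7°. I'll disengage, release, and look from above again.

Call:
send_rows(translation=[[0,0,-4],[0,0,-4],[0,0,0],[0,0,0],[0,0,0]], dr=[[0,0,0],[0,0,0],[0,0,0],[0,0,0],[0,0,0]], grip=[20,20,40,50,50])

```text
clock: 17.05
position: [579.5, -20.3, 178.0]
ee_rot: [0.883, -0.469, -0.001, 0.001]
contact_force: [-0.9, -0.4, -0.5]
gripper_width: 49.9
```

Call:
send_rows(translation=[[0,0,-50],[-20,0,-15],[-50,0,0],[0,0,28],[0,0,0]], dr=[[0,0,0],[0,0,0],[0,0,0],[0,0,0],[0,0,0]], grip=[50,50,50,50,50])

```text
clock: 17.68
position: [538.8, 38.4, 213.4]
ee_rot: [0.883, -0.469, -0.002, 0.002]
contact_force: [0.6, 0.4, 0.2]
gripper_width: 50.3
```

```bash
python3 - <<'E'
from hands import *
c,im=snap("w17");st=arm.read_state();print(st["clock"],st["position"],st["contact_force"],c["cam_to_world"][:3,3])
G=[580.6,-18.8]
p=proj(c,[G[0]+32,G[1]+17,155]).astype(int);crop(im,p[0]-60,max(p[1]-45,0),p[0]+60,p[1]+45,6.6,"pics/w17c.png")
for n in ("w14","w17"):
    c=cam(n);im=cv2.imread(f"pics/{n}.png")[:,:,::-1]
    rc=rect(c,im,G,155,half=70,k=8);print(n,hand(rc,"red",28,60,half=70,k=8,near=28))
    half,k=70,8;N=2*half*k;yy,xx=np.mgrid[0:N,0:N];X=half-yy/k;Y=half-xx/k;f=rc.astype(float)
    th=np.radians(28.8);u=X*np.cos(th)+Y*np.sin(th);v=-X*np.sin(th)+Y*np.cos(th)
    for r in (35,45,55):
        s=(np.abs(u-r)<2)
        w=[x for x in np.arange(-5,5.1,.5) if abs(abs(x)-(4 if r<50 else 2.5))<1.1]
        print(r,[(vv,int(f[...,0][s&(np.abs(v-vv)<.13)].mean()),int(f[...,1][s&(np.abs(v-vv)<.13)].mean())) for vv in w])
E
```

```text
17.725 [540.13647041  38.17369358 214.78151472] [-0.50230287  0.43830167  0.541865  ] [576.11891015 -16.64455788 356.54687896]
w14 {'n': 14311, 'mean_ang': np.float64(28.153140184627123), 'line_ang': np.float64(28.11519137987653), 'off': np.float64(0.02807618276792212), 'mid': array([37.37475543, 20.00082978])}
35 [(np.float64(-5.0), 178, 175), (np.float64(-4.5), 160, 103), (np.float64(-4.0), 148, 20), (np.float64(-3.5), 147, 8), (np.float64(-3.0), 146, 8), (np.float64(3.0), 149, 7), (np.float64(3.5), 100, 18), (np.float64(4.0), 140, 134), (np.float64(4.5), 179, 180), (np.float64(5.0), 181, 181)]
45 [(np.float64(-5.0), 175, 165), (np.float64(-4.5), 154, 80), (np.float64(-4.0), 146, 10), (np.float64(-3.5), 146, 7), (np.float64(-3.0), 146, 9), (np.float64(3.0), 143, 8), (np.float64(3.5), 92, 24), (np.float64(4.0), 127, 128), (np.float64(4.5), 175, 177), (np.float64(5.0), 179, 180)]
55 [(np.float64(-3.5), 176, 167), (np.float64(-3.0), 157, 90), (np.float64(-2.5), 146, 16), (np.float64(-2.0), 145, 5), (np.float64(-1.5), 145, 8), (np.float64(1.5), 125, 8), (np.float64(2.0), 72, 34), (np.f
[... 441 characters left out ...]
8), (np.float64(3.5), 147, 8), (np.float64(4.0), 165, 113), (np.float64(4.5), 180, 178), (np.float64(5.0), 182, 182)]
45 [(np.float64(-5.0), 179, 181), (np.float64(-4.5), 176, 170), (np.float64(-4.0), 158, 92), (np.float64(-3.5), 147, 18), (np.float64(-3.0), 146, 5), (np.float64(3.0), 147, 8), (np.float64(3.5), 146, 5), (np.float64(4.0), 161, 97), (np.float64(4.5), 177, 174), (np.float64(5.0), 179, 181)]
55 [(np.float64(-3.5), 179, 179), (np.float64(-3.0), 180, 182), (np.float64(-2.5), 166, 127), (np.float64(-2.0), 149, 34), (np.float64(-1.5), 146, 4), (np.float64(1.5), 146, 6), (np.float64(2.0), 145, 10), (np.float64(2.5), 165, 116), (np.float64(3.0), 179, 179), (np.float64(3.5), 180, 181)]
```

View pics/w17c.png

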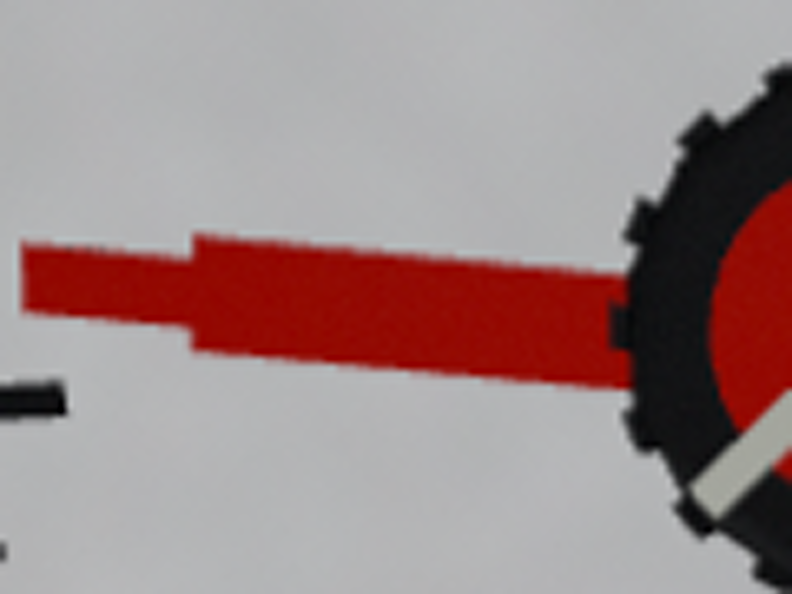

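Black is now fully hidden (red 28.8–29.05°, black measured earlier at 28.9°). I'll retreat and do a final overall check.

Call:
send_rows(translation=[[0,0,-50],[0,0,-50],[0,0,-40],[0,0,0],[0,0,0]], dr=[[0,0,0],[0,0,0],[0,0,0],[0,0,0],[0,0,0]], grip=[50,50,50,50,50])

```text
clock: 18.35
position: [540.8, 37.9, 355.3]
ee_rot: [0.883, -0.469, -0.0, -0.0]
contact_force: [0.7, 0.8, -0.3]
gripper_width: 49.7
```

```bash
python3 - <<'E'
from hands import *
c,im=snap("w18");snap("s18","scene");st=arm.read_state();print(st["clock"],st["position"],st["contact_force"])
rc=rect(c,im,[580.6,-18.8],155);print(hand(rc,"red",28,60,near=28))
E
```

```text
18.45 [540.58576933  37.92903687 354.25052437] [ 0.07770529  0.88363144 -0.37454894]
{'n': 3343, 'mean_ang': np.float64(28.96474782770648), 'line_ang': np.float64(28.97644432979606), 'off': np.float64(-0.008637081855457751), 'mid': array([37.01697577, 20.48908166])}
```

View pics/w18.png

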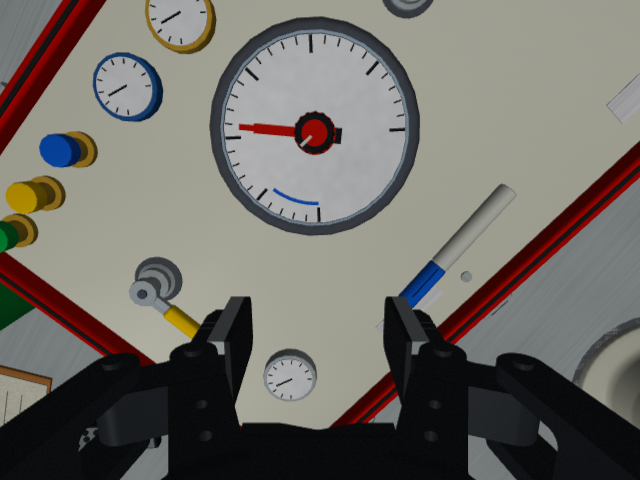

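View pics/s18.png

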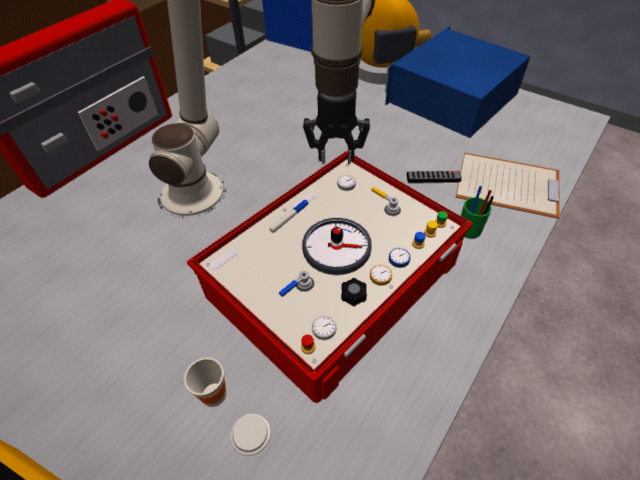

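The red hand reads 28.97°, against 28.9–29.0° for black. In the scene view the yellow lever is shut, the blue lever and the other items are unmoved, and the arm is clear.

```bash
python3 -c "
from bench import arm
print(arm.job_done())"
```

```text
the job is handed in; nothing more can be done
None
```

I shut the yellow lever, set the red marker hand over the black depth hand, let go of the knob and handed the job in at about 18.5 s.

- **Lever:** I pushed it clockwise with the closed fingers until it stopped at 25.7 N. Afterwards its sleeve measured 171° in the world frame, against about 172° expected for shut.
- **Marker hand:** The first pressed turn of the knob, 97°, left the red hand about 0.6° short. I released, measured the sliver of black still showing, and made a second pressed turn of 0.7°.
- **Final check:** From directly above, no black shows on either side of the red. The red hand's angle was 28.97°, and the black hand's had measured 28.9–29.0° after the lever was shut. One close view gave the red hand 28.8° by its middle and 29.05° by its line, so the remaining uncertainty is about 0.1–0.2°.
- **Other items:** In the last scene picture the blue lever is still open, and the pen, cup, lid and remote look unmoved. I judged these by eye only, and the arm was clear of everything.
- **Disagreement:** My height estimates differed between views, by up to 20 mm for the poorest pair of wrist views. I worked from the values that agreed, about 208 mm for the knob's top.

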